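Set the stop clamp and hold the grinder's dead-man paddle

ROBOT

A 7-joint arm with a two-finger parallel gripper is mounted at the origin on the work surface. World frame = base frame: x ahead of the robot, y to its left, z up, the work surface at z = 0. Lengths are in m, angles in rad, forces in N, time in s.
With the tool pointing down it reaches from about 0.35 to 0.9 m from the base axis. Payload 19.9 kg.
Tool frame: the origin (TCP) lies between the finger pads; the fingertips stand 19 mm ahead of it and the grasp point (between the pads) is the TCP; z points along the fingers, y is the line along which they close (so a half turn about z gives the same grasp; the last joint's range is limited). The gripper opens to 94 mm and grips with 3 to 60 N. Pads are 16 mm wide; open, the fingers measure 119 mm over their backs; the gripper's body (75 mm by 177 mm) begins 78 mm behind the grasp point.
Start: joints at [1.071, 0.417, -0.01, 1.614, 0.005, 1.111, -0.053], TCP at [0.277, -0.56, 0.224] pointing down, gripper open.
Joint ranges: [-2.81, 2.81], [-0.39, 2.02], [-1.27, 1.25], [0.06, 2.57], [-1.19, 4.33], [0.19, 2], [-2.82, 2.82]. Speed limits (rad/s): [1.89, 1.89, 2.39, 2.39, 3.01, 3.01, 3.01].

INTERFACE

Orientations are given as a 3x3 rotation matrix whose columns are the frame's x, y, z axes.
In Python, from rig import robot gives the robot as it stands. Calls block until the motion is done:
- robot.move_ptp(position, orientation): joint-space move of the TCP to a pose.
- robot.move_linear(position, velocity=0.15, frame=None, threshold=None): straight line of the TCP; frame=None keeps the orientation; velocity is the mean speed in m/s. With threshold (N) it stops when the force on the tool has changed by that much, and returns True; else False.
- robot.goto_joints(angles): joint-space move.
- robot.gripper_to(opening): finger opening in m; the grip force is fixed at half the most; returns when the fingers have stopped.
- robot.pause(seconds).
- robot.ik(position, orientation): joint angles nearest the present ones, or None.
- robot.get_state(): the state.
- robot.grab_frame(name): name is "side" or "top" or "wrist"; returns the picture (400x640x3 uint8, red, green, blue); there is no depth.
- robot.camera_info(name): a dict with "fx", "fy", "cx", "cy" (pixels), "rvec" (rotation vector, rad) and "tvec" (3), from world to camera coordinates, as OpenCV has them. Camera axes: x right, y down, z forward; pixel columns grow to the right and rows downward; lengths in m; the calibration is good to about 2 mm. The wrist camera is an equidistant fisheye: a pixel r from the principal point sees the ray r / f radians off the axis. A picture is of the moment at which its call begins: read the wrist's pose just before it. camera_info takes no time and is no camera call; for the wrist camera it gives the pose at the moment of the call.
A pose or a line that the arm cannot do raises robot.PlanningError and nothing moves.
- robot.sign_off(): hands the job in; it is judged then, once.
The state is a dict: "time": time; "qpos": joint angles; "joint_vel": joint speeds; "effort": joint torques, N m; "ee_pos": TCP position; "tool_rot": TCP orientation; "force": force on the tool from outside, world axes, zero at the start; "moment": the same for the moment, N m; "opening": finger opening in m; "grasp_force": force on a finger pad.
Only numpy, scipy, OpenCV 4.12 (cv2) and the standard library are available. Lean on these libraries where they do the work, as an engineer would, in place of code of your own. Each camera call takes 0.05 s, during which the arm holds its last target. There are 200 camera calls.

TASK

Take the spring clamp off the wooden rack by squeezing its handles, clip it upright and fully down over the low notch in the steel tool rest's upright plate as a stop for the blade, and let go of it. Then press the grinder's dead-man paddle half-way, until its rubber pad is level with the tops of the two steel cheeks beside it (the bottom of its travel is off again), and finish while still holding it pressed there with the fingers. Leave the other things on the bench where they are.

Things in the scene. Friction and masses are not known exactly. Their poses are not given: they have to be found in the camera images.
- clamp: steel spring clamp like a big clothes-peg, 85 mm tall, 22 mm wide along its y, 80 to 130 g. At the start it is clipped on the rack's strip, jaws down. Origin: middle of its hinge pin (12 mm thick, along y), whose underside rests on the edge it is clipped over, so that edge is 6 mm below the origin; z up the handles, x across the jaws. Jaws reach 32 mm below the origin, pads 18 to 32 mm below
- clamp_handles (a point): point between the clamp's two handles, 38 mm above its origin: fingers from above close here along the clamp's x. The handles splay from 5 mm above the origin to 53 mm, where they are 53 mm over their outer faces. Squeezed parallel (about 20 mm over all; 10 N, hold with about 30 N) they open the jaws evenly either side, to 16 mm at the pads' upper ends and 24 mm at the tips
- clamp_lever (a joint): hinge of the clamp: 0 with its jaws shut on a 6 mm plate (sinking in a little), 0.6 rad fully squeezed open, -0.23 when shut on nothing; sprung shut
- rack: fixed wooden block, 70 x 110 x 30 mm, with an upright steel strip 6 mm thick and 100 mm long along its y in the middle, top at 80 mm; the clamp is parked on it. Origin at the centre of the block's underside
- tool_rest: fixed steel tool rest: foot 80 x 130 x 20 mm, and on its middle an upright plate 6 mm thick (along its x), 130 mm long along its y. The plate's middle 60 mm is a low notch with its top edge at 100 mm; the shoulders at both sides rise to 118 mm. Origin at the centre of the underside
- notch (a point): middle of the top edge of the tool rest's notch, 100 mm above the bench; axes as the tool rest: y along the plate, x through its thickness
- control_box: fixed grey control box, 150 (x) x 90 (y) x 40 mm, with a sprung aluminium paddle hinged at its +x end and rising towards its -x end (nearer the robot). Two steel cheeks (24 mm long, 6 mm thick, 68 mm apart inside, tops 65.5 mm above the bench) flank the paddle's rubber pad. Origin: centre of the underside
- pad (a point): centre of the upper face of the rubber pad (30 x 40 mm) near the paddle's free end; moves with the paddle, 105 mm from the hinge, which is 46 mm above the bench. 77 mm above the bench at rest, 65.5 mm (level with the cheek tops) at the running position, 54 mm at the bottom
- paddle (a joint): angle by which the paddle is pressed, rad: 0 at rest, 0.11 at the running position half-way, 0.22 at the bottom stop (off again). Springs back when let go; at the pad it takes about 4 N to start, 8 N half-way, 12 N at the bottom (about 0.35 N per mm)
- slip_stone: bystander: small white slip stone, 30 x 90 x 12 mm, lying near the tool rest; origin at the centre of its underside
- wedge: bystander: light wooden wedge block, 22 x 70 x 18 mm, lying near the rack; origin at the centre of its underside
- whetstone: bystander: grey whetstone on a wooden board, 75 x 200 x 34 mm, near the robot, long side along its y; origin at the centre of its underside
- knife: bystander: kitchen knife lying flat at the back, about 300 mm long along its y, 18 mm high; origin under its bolster
- bowl: bystander: white bowl, 120 mm across, 55 mm high, at the back; origin at the centre of its underside
- oil_bottle: bystander: amber bottle, 48 mm across, 130 mm high, back left; origin at the centre of its underside
- brush: bystander: hand brush lying flat, near left; origin at the centre of its underside
- tin: bystander: aluminium tin, 72 mm across, 60 mm high, near right; origin at the centre of its underside
Things that resemble listed ones, but are neither listed nor needed, are in the scene too. What is shaped like the control_box but green or orange is not meant.

How it is judged:
On the way, in this order (a step that is already met when the one before it is completed fails the run):
1. the clamp is clipped down over the notch and let go (x of clamp in the frame of notch between -0.006 and 0.006 m and y of clamp in the frame of notch between -0.021 and 0.021 m and z of clamp in the frame of notch between 0 and 0.014 m and value of joint clamp_lever between -0.13 and 0.13 rad and angle between clamp's own z axis and vertical below 0.2 rad and contact force between clamp and tool_rest above 2 N and contact force between clamp and the arm below 0.1 N and contact force between clamp and the fingers below 0.1 N), for 0.2 s.
2. the fingers hold the paddle half-way (value of joint paddle between 0.075 and 0.145 rad and contact force between the fingers and paddle above 3 N), for 0.5 s.
At the end, for the whole second after the job is handed in: Fingers press the paddle (over 3 N) at 0.11 +-0.035 rad (pad within 3.7 mm of the cheek tops); the clamp alone grips the notch, untouched: pin within 6 mm of the plate across, 21 mm of the notch middle along it, 0 to 14 mm above the edge, upright within 0.2 rad, joint within 0.13 rad (all of step 1 and all of step 2); the arm keeps its last pose, push and grip.
It fails at once if one of the other things on the bench is moved more than 30 mm (distance of any of slip_stone, wedge, whetstone, knife, bowl, oil_bottle, brush, tin from where it was at the start of the episode above 0.03 m).
It also fails if it takes over 46 s, if anything falls off the work surface, if the arm or the gripper's body presses on something with over 40 N, if the wrist force passes 120 N, or if a joint passes its speed limit or range.

## Working session

There is one attempt and no reset: what is moved stays moved. The work goes in short steps, each a Python script; the robot and the scene stay as the last script left them, time stands still between calls to the robot, and variables do not carry over. Pictures are saved under pics/ and viewed, at most 10 in all, crops included, and the job is handed in when it is done.

```bash
mkdir -p pics; ls; python3 - <<'E'
from rig import robot
import cv2
for n in("side","top"):
    cv2.imwrite(f"pics/{n}0.png",robot.grab_frame(n)[...,::-1]); print(n,robot.camera_info(n))
print(robot.camera_info("wrist")); print(robot.get_state())
E
```

```text
pics
side {'fx': 445.3982085995376, 'fy': 445.3982085995376, 'cx': 316.60643964093106, 'cy': 192.7634989421233, 'rvec': array([ 0.31733585, -2.82157012,  1.18392775]), 'tvec': array([0.45895642, 0.14828744, 1.15552772])}
top {'fx': 462.279204149507, 'fy': 462.279204149507, 'cx': 314.1213904104567, 'cy': 192.7265032249956, 'rvec': array([ 2.12759376, -2.12325009,  0.17737713]), 'tvec': array([0.00967702, 0.47943343, 1.20192473])}
{'fx': 309.70691628693146, 'fy': 309.70691628693146, 'cx': 322.7622709105991, 'cy': 201.70010532951815, 'rvec': array([-2.45540893,  1.52623009,  0.22061937]), 'tvec': array([-0.6248861 , -0.02914198,  0.39219698])}
{'time': 0.1, 'qpos': array([ 1.07049167,  0.4178823 , -0.01028584,  1.61410173,  0.00465502,
        1.11069649, -0.0529959 ]), 'joint_vel': array([-2.72675235e-04, -2.12712703e-04,  5.66113130e-04, -7.73201642e-04,
        1.90451214e-06, -2.53782413e-04, -2.11722846e-04]), 'effort': array([ 1.92750485e-03, -8.52576542e+01,  6.40067775e-01, -4.26691818e+01,
       -4.90193255e-02,  1.66261982e-02,  7.14880980e-05]), 'ee_pos': array([ 0.27665338, -0.56008688,  0.22391301]), 'tool_rot': array([[ 8.96592985e-01,  4.42855227e-01, -5.16261508e-04],
       [ 4.42855525e-01, -8.96592504e-01,  9.30279125e-04],
       [-5.08972250e-05, -1.06271100e-03, -9.99999434e-01]]), 'force': array([ 0.16570022, -0.10627296, -0.10162408]), 'moment': array([ 0.0006323 , -0.00391083, -0.00412379]), 'grasp_force': 0.0, 'opening': 0.0939233055792719}
```

View pics/top0.png

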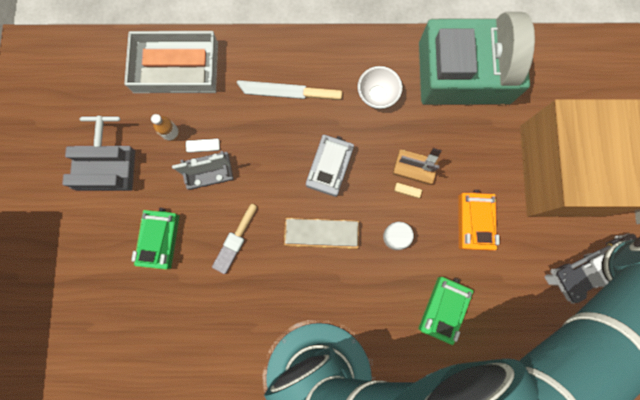

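View pics/side0.png

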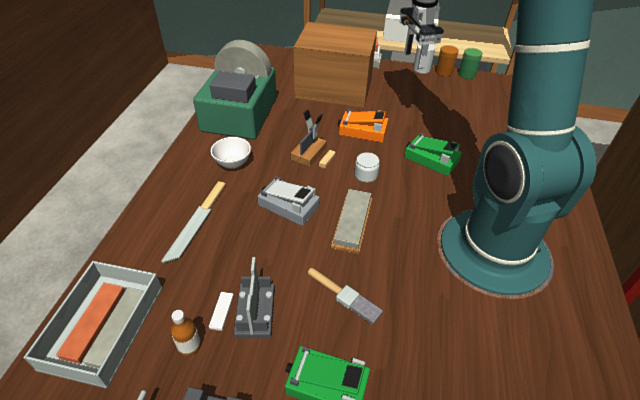

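The top view shows the rack at about (417,167) with the clamp near (433,155). The tool rest is at (205,170) and the grey control box at (330,165). The side view agrees: rack (309,150), tool rest (255,305), box (289,200). Next I'll make enlarged crops of both views.

```bash
cat > h.py <<'E'
import numpy as np, cv2
from rig import robot
def cam(n):
    c=robot.camera_info(n); R=cv2.Rodrigues(np.array(c["rvec"],float))[0]; return c,R,-R.T@np.array(c["tvec"])
def ray(n,uv,C=None):
    c,R,o=C or cam(n); x=(uv[0]-c["cx"])/c["fx"]; y=(uv[1]-c["cy"])/c["fy"]
    if n=="wrist":
        r=np.hypot(x,y); s=np.sin(r)/r if r>1e-9 else 1.; d=np.array([x*s,y*s,np.cos(r)])
    else: d=np.array([x,y,1.])
    d=R.T@d; return o,d/np.linalg.norm(d)
def plane(n,uv,z,C=None):
    o,d=ray(n,uv,C); return o+d*(z-o[2])/d[2]
def tri(rays):
    A=sum(np.eye(3)-np.outer(d,d) for o,d in rays); b=sum((np.eye(3)-np.outer(d,d))@o for o,d in rays)
    p=np.linalg.solve(A,b); return p,max(np.linalg.norm(np.cross(p-o,d)) for o,d in rays)
E
python3 - <<'E'
from h import *
t=cv2.imread("pics/top0.png"); s=cv2.imread("pics/side0.png")
def crop(im,u,v,w=64,h=72): return cv2.resize(im[v-h//2:v+h//2,u-w//2:u+w//2],None,fx=4,fy=4,interpolation=2)
a=np.hstack([crop(t,*p) for p in((417,165),(330,165),(205,170))])
b=np.hstack([crop(s,*p) for p in((310,135),(289,200),(255,298))])
cv2.imwrite("pics/crop1.png",np.vstack([a,b]))
for n,uv,z in(("top",(433,155),.1),("top",(417,167),.03),("top",(330,165),.04),("top",(205,170),.02)): print(n,uv,plane(n,uv,z))
c,R,o=cam("wrist"); s=robot.get_state(); print("cam in tool",s["tool_rot"].T@(o-s["ee_pos"]),"\n",s["tool_rot"].T@R.T)
E
```

```text
top (433, 155) [ 0.56902155 -0.2982357   0.1       ]
top (417, 167) [ 0.55352605 -0.27090938  0.03      ]
top (330, 165) [ 0.55658686 -0.03236798  0.04      ]
top (205, 170) [0.54692828 0.31336615 0.02      ]
cam in tool [ 0.08237438  0.00036593 -0.16009393] 
 [[-3.70248461e-04 -9.59442242e-01 -2.81905033e-01]
 [ 9.99999897e-01 -4.29682700e-04  1.49012277e-04]
 [-2.64098389e-04 -2.81904948e-01  9.59442302e-01]]
```

View pics/crop1.png

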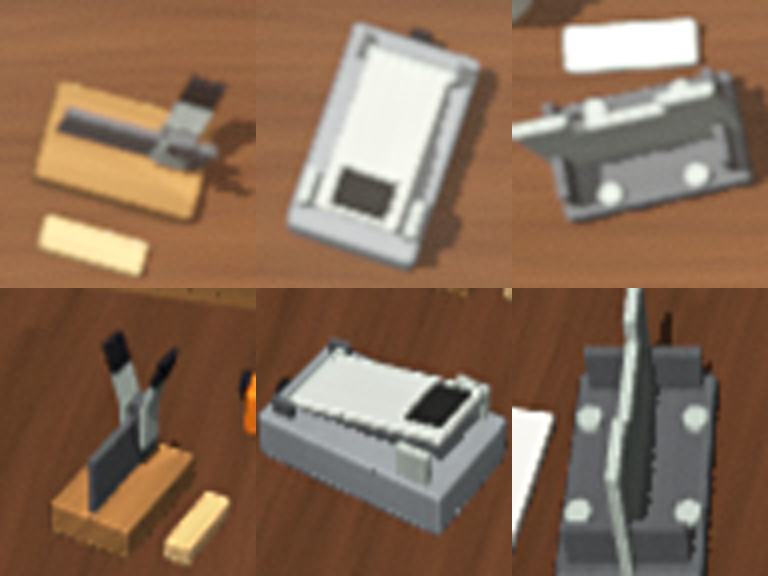

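The crops show the following:
- **Clamp:** at the right end of the strip, with its black handle tips splayed across the strip.
- **Control box:** the pad is the dark rectangle at top pixel ≈(328.6,165).
- **Tool rest:** the bright plate edge with the notch.

Next is a wrist survey of the three places, two poses each.

```bash
cat >> h.py <<'E'
def down(xdir):
    x=np.array([xdir[0],xdir[1],0.]); x/=np.linalg.norm(x); z=np.array([0,0,-1.]); return np.column_stack([x,np.cross(z,x),z])
E
python3 - <<'E'
from h import *
import pickle
a,b=plane("top",(400,159),.08),plane("top",(438.7,167),.08); print(a,b)
xd=(a-b)[:2]; R=down(xd)
ims={}
def shot(k):
    C=cam("wrist"); im=robot.grab_frame("wrist")[...,::-1]; ims[k]=(C,im); cv2.imwrite(f"pics/w_{k}.png",im)
def T(): return round(robot.get_state()["time"],2)
robot.move_ptp([.555,-.29,.27],R); robot.pause(.2); shot("rackA"); print(T())
robot.move_linear([.53,-.33,.33],.2); robot.pause(.2); shot("rackB"); print(T())
robot.move_ptp([.55,-.02,.27],down([.2,1])); robot.pause(.2); shot("boxA"); print(T())
robot.move_ptp([.555,.29,.27],down([-.17,.98])); robot.pause(.2); shot("restA"); print(T())
robot.move_linear([.555,.23,.32],.2); robot.pause(.2); shot("restB"); print(T(),robot.get_state()["qpos"])
pickle.dump(ims,open("ims.pkl","wb"))
cr=lambda k:ims[k][1]
cv2.imwrite("pics/m1.png",np.vstack([cv2.resize(np.hstack([cr("rackA"),cr("rackB")]),(800,250)),cv2.resize(np.hstack([cr("restA"),cr("restB")]),(800,250))]))
E
```

```text
[ 0.56336375 -0.21601546  0.08      ] [ 0.54178851 -0.31691086  0.08      ]
1.8
2.58
4.04
5.47
6.27 [ 0.05053806  0.36776386 -0.65474218  1.53894476  0.22770618  1.31360537
 -0.45717316]
```

View pics/m1.png

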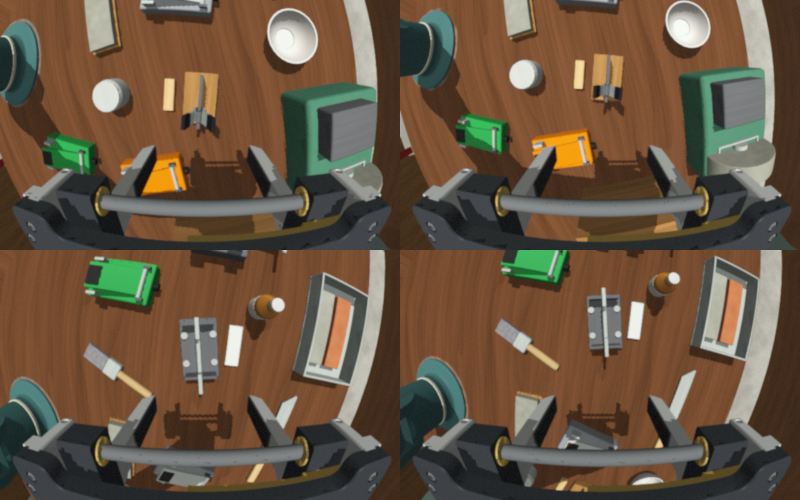

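The wrist views show the clamp and rack (rackA about (318,170)) and the tool rest (restA about (318,165), restB about (326,116)), all unobstructed. I'll enlarge the crops to read off pixels.

```bash
python3 - <<'E'
from h import *
import pickle
I=pickle.load(open("ims.pkl","rb"))
def crop(k,u,v,w=80):
    im=cv2.resize(I[k][1][v-w//2:v+w//2,u-w//2:u+w//2],(260,260),interpolation=cv2.INTER_CUBIC)
    return im
r1=np.hstack([crop("rackA",318,165,104),crop("rackB",330,125,104),crop("boxA",320,150,130)])
r2=np.hstack([crop("restA",318,165,130),crop("restB",326,116,130),crop("rackA",318,185,65)])
cv2.imwrite("pics/m2.png",np.vstack([r1,r2]))
E
```

```text
(no output)
```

View pics/m2.png

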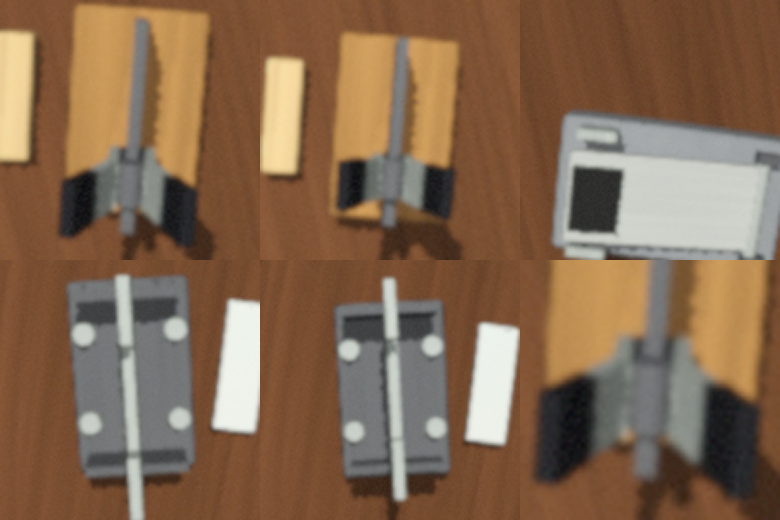

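```bash
python3 - <<'E'
from h import *
import pickle
I=pickle.load(open("ims.pkl","rb"))
G={"rackA":(266,113,.4,0,0),"rackB":(278,73,.4,260,0),"boxA":(255,85,.5,520,0),"restA":(253,100,.5,0,260),"restB":(261,51,.5,260,260)}
def wr(k,p):
    a,b,s,x,y=G[k]; return ray("wrist",((p[0]-x)*s+a-.5+s/2,(p[1]-y)*s+b-.5+s/2),I[k][0])
np.set_printoptions(precision=4,suppress=True)
def go(n,*kp):
    p,e=tri([wr(k,q) for k,q in kp]); print(n,p,round(e,4)); return p
A,B="rackA","rackB"
c=[go("hL1",(A,(62,182)),(B,(340,163))),go("hL2",(A,(60,237)),(B,(337,208))),go("hR1",(A,(191,180)),(B,(454,165))),go("hR2",(A,(194,245)),(B,(450,218)))]
print("mean",np.mean(c,0))
f=go("strip far",(A,(142,18)),(B,(402,38))); n=go("strip near",(A,(128,235)),(B,(389,226)))
print("len",np.linalg.norm(f-n),"dir",np.degrees(np.arctan2(*(f-n)[:2][::-1])))
A,B="restA","restB"
b=[go("bolt",(A,p),(B,q)) for p,q in(((84,334),(349,350)),((175,329),(432,346)),((90,424),(354,432)),((180,419),(436,428)))]
print("mean",np.mean(b,0)); d=b[0]+b[1]-b[2]-b[3]; print(np.degrees(np.arctan2(d[1],d[0])))
e1=go("plate far",(A,(122,275)),(B,(388,280)))
s1=go("sh1",(A,(126,347)),(B,(392,345))); s2=go("sh2",(A,(133,460)),(B,(397,440)))
print("notch mid",(s1+s2)/2)
o,dd=wr(B,(401,500)); q=o+dd*(.118-o[2])/dd[2]; o,dd=wr(B,(388,280)); q2=o+dd*(.118-o[2])/dd[2]; print("ends@.118",q,q2,(q+q2)/2,np.linalg.norm(q-q2))
t=[(340,170),(397,180),(385,218),(333,207)]; s=[(405,415),(432,382),(472,390),(445,428)]; w=[(568,230),(573,168),(622,170),(617,234)]
px=[lambda p:((p[0]-256)/4+298-.4,p[1]/4+129-.4),lambda p:((p[0]-256)/4+257-.4,(p[1]-288)/4+164-.4)]
T=ray("top",px[0](np.mean(t,0)));S=ray("side",px[1](np.mean(s,0)));W=wr("boxA",np.mean(w,0))
print("pad",tri([T,S,W]),tri([T,S]),tri([T,W])); 
for nm,r in(("T",T),("S",S),("W",W)): print(nm,r[0]+r[1]*(.077-r[0][2])/r[1][2])
E
```

```text
hL1 [ 0.5265 -0.2729  0.1348] 0.0004
hL2 [ 0.5216 -0.2921  0.1436] 0.0001
hR1 [ 0.5771 -0.2847  0.1287] 0.0013
hR2 [ 0.5714 -0.3084  0.1366] 0.0004
mean [ 0.5491 -0.2895  0.1359]
strip far [ 0.5699 -0.2183  0.07  ] 0.0002
strip near [ 0.5422 -0.3151  0.0824] 0.0002
len 0.10144417051312643 dir 74.04844009142012
bolt [0.5108 0.3328 0.0225] 0.0001
bolt [0.5692 0.3461 0.0243] 0.0001
bolt [0.5244 0.2738 0.0248] 0.0001
bolt [0.5832 0.2871 0.0237] 0.0001
mean [0.5469 0.3099 0.0238]
103.1451316500045
plate far [0.5318 0.374  0.1116] 0.0001
sh1 [0.5404 0.3366 0.1006] 0.0004
sh2 [0.5532 0.2816 0.1217] 0.0001
notch mid [0.5468 0.3091 0.1112]
ends@.118 [0.5618 0.2465 0.118 ] [0.5319 0.3729 0.118 ] [0.5468 0.3097 0.118 ] 0.12988922801181435
pad (array([ 0.5149, -0.0164,  0.0749]), np.float64(0.0009368468560349805)) (array([ 0.515 , -0.017 ,  0.0745]), np.float64(0.0006610360373217549)) (array([ 0.5152, -0.0163,  0.0753]), np.float64(0.0007616229278551099))
T [ 0.5152 -0.017   0.077 ]
S [ 0.5138 -0.0144  0.077 ]
W [ 0.5151 -0.0153  0.077 ]
```

Everything agrees with the text heights:
- **Clamp:** handle centre (0.549,−0.290), tops 0.136.
- **Notch:** (0.5468,0.3097), plate at 103.3°.
- **Pad:** (0.515,−0.016,0.075).

Now the grasp.

```bash
python3 - <<'E'
from h import *
np.set_printoptions(precision=4,suppress=True)
a=np.radians(74.3); R=down((np.cos(a),np.sin(a)))
p=np.array([.5493,-.2895,.124])
robot.move_ptp(p+[0,0,.1],R)
print(robot.move_linear(p,.1,threshold=8))
robot.gripper_to(0.0); robot.pause(.2); s=robot.get_state(); print(s["time"],s["ee_pos"],s["opening"],s["grasp_force"],s["force"])
robot.move_linear(p+[0,0,.12],.1); robot.pause(.2); s=robot.get_state(); print(s["time"],s["ee_pos"],s["opening"],s["grasp_force"],s["force"])
w=robot.grab_frame("wrist")[...,::-1]; sd=robot.grab_frame("side")[...,::-1]
cv2.imwrite("pics/g1.png",np.hstack([cv2.resize(w[80:280,220:420],(400,400)),cv2.resize(sd[50:200,230:380],(400,400))]))
E
```

```text
False
10.6583 [ 0.5504 -0.2898  0.1254] 0.019673793037586828 30.015067756175995 [-0.4672  0.5484 13.5103]
12.2083 [ 0.5492 -0.2894  0.2436] 0.019402223120753133 29.995703101158142 [-0.0874 -0.2192 -1.1598]
```

View pics/g1.png

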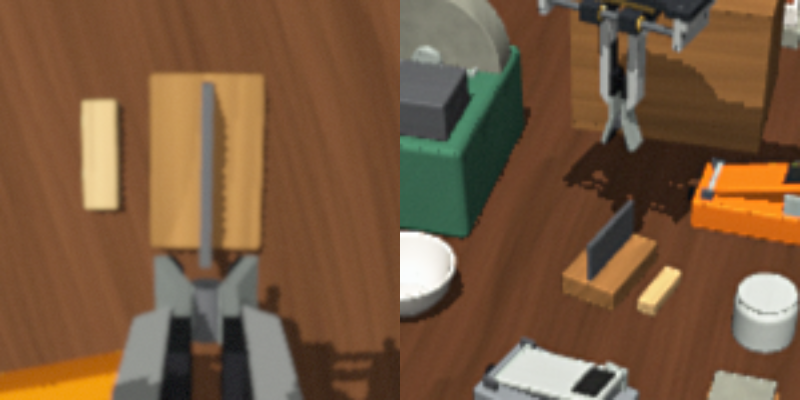

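The clamp is held open (19.4 mm, 30 N), upright and centred between the fingers, at about (205,300) in the wrist crop. Now I'll carry it over and lower it onto the notch.

```bash
python3 - <<'E'
from h import *
np.set_printoptions(precision=4,suppress=True)
a=np.radians(103.3); R=down((np.cos(a),np.sin(a)))
p=np.array([.5468,.3097,.139])
def st(): s=robot.get_state(); print(s["time"],s["ee_pos"],s["opening"],s["force"])
robot.move_ptp([.549,0,.28],R); robot.move_ptp(p+[0,0,.10],R); robot.pause(.2); st()
robot.move_linear(p+[0,0,.04],.15)
print(robot.move_linear(p+[0,0,.015],.06,threshold=10)); st()
w=robot.grab_frame("wrist")[...,::-1]; sd=robot.grab_frame("side")[...,::-1]
print(robot.move_linear(p,.03,threshold=8)); st()
sd2=robot.grab_frame("side")[...,::-1]
cv2.imwrite("pics/p1.png",np.hstack([cv2.resize(w[80:280,220:420],(400,400)),cv2.resize(sd2[220:370,180:330],(400,400))]))
E
```

```text
14.825 [0.5475 0.3084 0.2392] 0.01917780005500904 [-0.2696 -0.4313 -1.7211]
False
15.9417 [0.5467 0.3098 0.1539] 0.019726250873337136 [ 0.3214 -0.1876 -0.6813]
True
16.4167 [0.547  0.3099 0.1452] 0.019331669019641583 [ 0.3242 -0.4263  5.557 ]
```

View pics/p1.png

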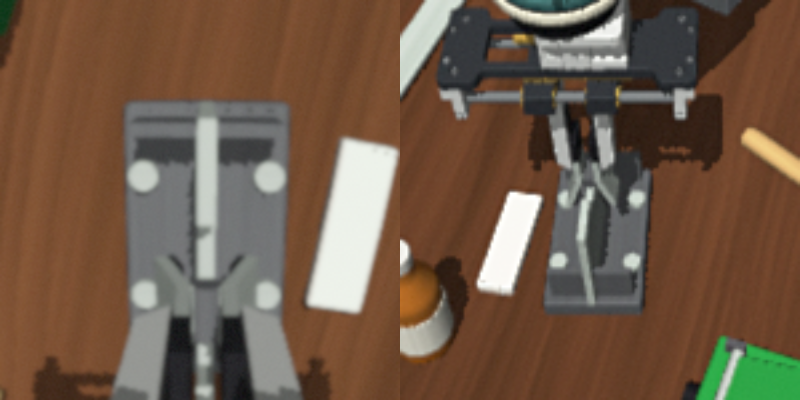

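The jaws straddle the plate in the notch, and contact came at TCP z 0.145, where the pin was expected to rest on the edge. Releasing, then retreating and checking.

```bash
python3 - <<'E'
from h import *
np.set_printoptions(precision=4,suppress=True)
def st(): s=robot.get_state(); print(s["time"],s["ee_pos"],s["opening"],s["force"])
p=robot.get_state()["ee_pos"]
robot.gripper_to(.094); robot.pause(.1); st()
robot.move_linear(p+[0,0,.13],.15); robot.pause(.3); st()
w=robot.grab_frame("wrist")[...,::-1]; sd=robot.grab_frame("side")[...,::-1]
cv2.imwrite("pics/r1.png",np.hstack([cv2.resize(w[80:280,220:420],(400,400)),cv2.resize(sd[220:370,180:330],(400,400))]))
E
```

```text
17.775 [0.5468 0.3096 0.145 ] 0.09354475271700417 [-0.6326  0.042   0.0774]
19.0917 [0.5469 0.3098 0.2748] 0.09399253703437327 [ 0.4213  0.4619 -0.4209]
```

View pics/r1.png

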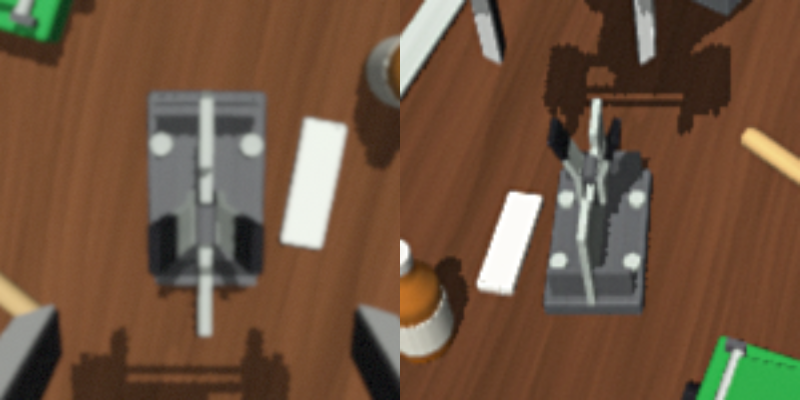

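The clamp stands upright and symmetric over the notch, at about (205,225) in the wrist crop, with its jaws shut. Next is the paddle, with closed fingers.

```bash
python3 - <<'E'
from h import *
np.set_printoptions(precision=4,suppress=True)
def st(): s=robot.get_state(); print(s["time"],s["ee_pos"],s["opening"],s["force"]); return s
a=np.radians(70); R=down((np.cos(a),np.sin(a)))
p=np.array([.5225,-.019,.13])
robot.move_ptp(p+[0,0,.06],R); robot.gripper_to(0.); robot.move_linear(p-[0,0,.018],.12); robot.pause(.3); f0=st()["force"]
print(robot.move_linear(p-[0,0,.045],.02,threshold=2.5)); s=st()
z=.0845
robot.move_linear([p[0],p[1],z],.02); robot.pause(.3); s=st(); print(s["force"]-f0)
w=robot.grab_frame("wrist")[...,::-1]; sd=robot.grab_frame("side")[...,::-1]
cv2.imwrite("pics/q1.png",np.hstack([cv2.resize(w[60:260,220:420],(400,400)),cv2.resize(sd[160:240,245:325],(400,400),interpolation=cv2.INTER_CUBIC)]))
E
```

```text
22.9917 [ 0.5227 -0.0191  0.1124] 0.0007125931639277098 [-0.082   0.0746  0.1105]
True
23.875 [ 0.5223 -0.019   0.0937] 0.00040445795811500085 [ 1.6684 -0.1215  4.472 ]
24.8 [ 0.5219 -0.0187  0.0845] 0.00041940061016605343 [-5.1195  0.929   7.439 ]
[-5.0376  0.8544  7.3285]
```

View pics/q1.png

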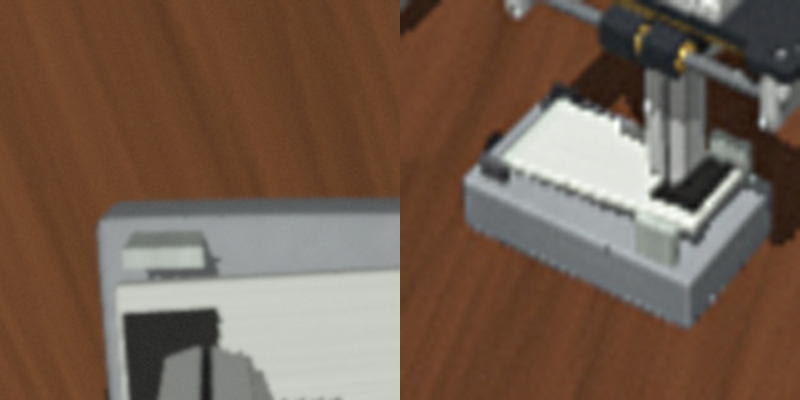

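The fingers press on the pad, at about (690,185) in the side crop, and the force is 7.3 N against an expected 8 N. To verify the angle, I'll track the paddle's free end between the side picture at rest and one now.

```bash
python3 - <<'E'
from h import *
np.set_printoptions(precision=2,suppress=True)
a0=cv2.imread("pics/side0.png"); a1=robot.grab_frame("side")[...,::-1].copy()
g0,g1=[cv2.resize(cv2.cvtColor(a,7 if 0 else cv2.COLOR_BGR2GRAY)[150:250,230:350],None,fx=4,fy=4,interpolation=cv2.INTER_CUBIC) for a in(a0,a1)]
# paddle/pad free-end points (full-image px) and fixed references (box corners, cheek)
P=np.array([(311,189.5),(304.2,199),(309,194),(305,202),(293,262/4+140),(359/4+230,199)],np.float32)
F=np.array([(302,224),(297.5,205),(257,193),(320,203)],np.float32)
q=lambda X:((X-[230,150])*4+1.5).astype(np.float32).reshape(-1,1,2)
for n,X in(("pad",P),("fixed",F)):
    y,ok,e=cv2.calcOpticalFlowPyrLK(g0,g1,q(X),None,winSize=(17,17),maxLevel=2)
    print(n,np.hstack([X,(y-q(X)).reshape(-1,2)/4,e.reshape(-1,1)]))
c=robot.camera_info("side"); pr=lambda p:cv2.projectPoints(np.array([p],float),c["rvec"],c["tvec"],np.array([[c["fx"],0,c["cx"]],[0,c["fy"],c["cy"]],[0,0,1]]),None)[0].ravel()
u=np.array([np.cos(np.radians(-20)),np.sin(np.radians(-20)),0]); pad=np.array([.515,-.0165,.077])
for d in(105,120):
    for th in(.075,.11,.145):
        b=pad-u*(d-105)/1000+[0,0,(d-105)/1000*.25]; h=pad+u*.1+[0,0,-.031]; r=b-h
        l=-r@u; z=r[2]; r2=-u*(l*np.cos(th)+z*np.sin(th))+[0,0,z*np.cos(th)-l*np.sin(th)]
        print(d,th,pr(b),pr(h+r2)-pr(b))
cv2.imwrite("pics/z.png",np.hstack([g0,g1])[:, :][60:360])
d0=np.vstack([g0[100:300,160:400],g1[100:300,160:400]]); cv2.imwrite("pics/z2.png",np.hstack([cv2.resize(g0[100:300,200:400],(400,400)),cv2.resize(g1[100:300,200:400],(400,400))]))
E
```

```text
pad [[311.   189.5    1.31   2.23  55.12]
 [304.2  199.     0.49   3.72  16.73]
 [309.   194.     0.45   3.67  10.53]
 [305.   202.     9.11  -6.52  22.42]
 [293.   205.5  -40.9  -59.19   0.  ]
 [319.75 199.    -1.18   1.77  20.32]]
fixed [[302.   224.    -0.01   0.05   1.13]
 [297.5  205.     6.75   4.88  29.16]
 [257.   193.    -0.01  -0.02   0.97]
 [320.   203.   -12.29 -19.02  26.97]]
105 0.075 [301.96 191.93] [0.65 2.32]
105 0.11 [301.96 191.93] [0.89 3.38]
105 0.145 [301.96 191.93] [1.09 4.43]
120 0.075 [306.68 193.11] [0.71 2.67]
120 0.11 [306.68 193.11] [0.96 3.89]
120 0.145 [306.68 193.11] [1.17 5.09]
```

View pics/z2.png

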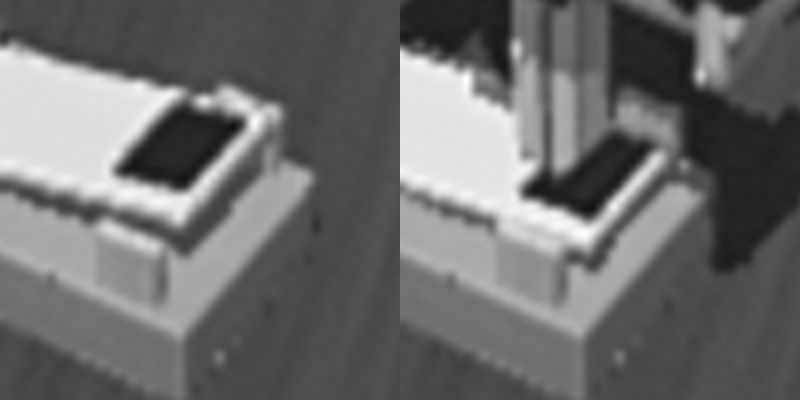

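The pad edge moved down 3.3 to 3.7 px, with the fixed box corners steady to 0.05 px. That gives 0.09 to 0.105 rad, and the force agrees. I'll go 0.8 mm deeper to centre it, then hand in.

```bash
python3 - <<'E'
from h import *
robot.move_linear([.5225,-.019,.0837],.02); robot.pause(1.0); s=robot.get_state(); print(s["time"],s["ee_pos"],s["force"])
print(robot.sign_off())
E
```

```text
26.2 [ 0.52195098 -0.01872584  0.08372045] [-6.02478913  1.7688172   8.58168333]
the job is handed in; nothing more can be done
None
```

The job is handed in at 26.2 s: the clamp is clipped over the notch and released, and the fingers are holding the paddle at about half-way (8.6 N, roughly 0.10–0.11 rad by my estimate); sign-off returned no verdict.

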